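Run the sample vials up to the reader stop and shut the gate

TASK

Get the vial sampler ready for its run: push the whole row of five sample vials along its white lane towards the reader until they are fully home, the first one against the rubber stop and the rest touching behind it. Then push the red retaining gate fully shut across the lane behind the last vial. Only push, gently, with the shut fingertips: do not pinch, lift or tip anything, and leave the other things on the bench where they are.

Things in the scene. Friction and masses are not known exactly. Their poses are not given: they have to be found in the camera images.
- sampler: Vial sampler, fixed. Origin on the bench top (z = 0) below the lane's centre line; x runs along the lane in the feed direction, y across it to the side of the gate's pivot, z up. Lane 28.4 wide, floor 10 above the bench, between two white rails 8 thick with tops 24 above the bench. Lane from x = -138 (open rear) to the stop at x = 120. Solid, bolted down
- stop_face (a point): centre of the rubber stop's face at lane-floor height (sampler x = 120, y = 0, z = 10), axes as the sampler's. Five touching vials fill the last 134 before it. Black optical blocks, 62 high, stand outside both rails over the last 26; the white reader housing behind the stop is 72 long, 70 wide, 78 high
- gate_pivot (a point): point on the gate's upright pivot axis, half-way up the arm (sampler x = -19.5, y = 40, 33 above the bench); axes as the sampler's, they do not turn with the gate
- gate_pin (a point): middle of the thumb pin near the free end of the gate arm, 58 from the pivot axis (40 above the bench); steel pin 10 dia with black 13 dia cap, top 53.5 above the bench; moves with the gate
- gate (a joint): angle of the red gate (rad). 0 = open: arm points from the pivot to the sampler's -x, beside the lane. Grows anticlockwise seen from above as it closes, to a hard end at 1.571: arm straight across the lane (to -y), 2.5 behind a row that is fully home. Arm 6 thick, 26.5 to 38.5 above the bench, reaches 62 from the axis. Stays where left; about 0.5 N at the pin moves it
- sample_0: one of five sample vials with screw caps in a row in the lane (caps red, blue, green, orange, blue, in any order); 26.8 dia, 68 high, 25 to 42 g. Origin: centre of its underside, z up. The row starts with neighbours touching or within 1 of it, 40 to 95 short of home. Push low, fingertips just above the rails, to keep them upright
- sample_1: one of five sample vials with screw caps in a row in the lane (caps red, blue, green, orange, blue, in any order); 26.8 dia, 68 high, 25 to 42 g. Origin: centre of its underside, z up. The row starts with neighbours touching or within 1 of it, 40 to 95 short of home. Push low, fingertips just above the rails, to keep them upright
- sample_2: one of five sample vials with screw caps in a row in the lane (caps red, blue, green, orange, blue, in any order); 26.8 dia, 68 high, 25 to 42 g. Origin: centre of its underside, z up. The row starts with neighbours touching or within 1 of it, 40 to 95 short of home. Push low, fingertips just above the rails, to keep them upright
- sample_3: one of five sample vials with screw caps in a row in the lane (caps red, blue, green, orange, blue, in any order); 26.8 dia, 68 high, 25 to 42 g. Origin: centre of its underside, z up. The row starts with neighbours touching or within 1 of it, 40 to 95 short of home. Push low, fingertips just above the rails, to keep them upright
- sample_4: one of five sample vials with screw caps in a row in the lane (caps red, blue, green, orange, blue, in any order); 26.8 dia, 68 high, 25 to 42 g. Origin: centre of its underside, z up. The row starts with neighbours touching or within 1 of it, 40 to 95 short of home. Push low, fingertips just above the rails, to keep them upright
- spare_vial: capped sample vial, blue cap, 27 dia x 68, standing free on the bench; leave alone
- ph_pen: yellow and grey pH pen, 30x149x20, lying on the bench; leave alone
- marker: white marker pen with black cap, 18x135x18; leave alone
- forceps: steel forceps, 18x138x10; leave alone
- air_stone: blue air stone, 25x58x25; leave alone
- refractometer: black and blue hand refractometer, 32x192x32; leave alone
- scissors: scissors with blue handles, 87x199x9; leave alone
- screwdriver: red-handled screwdriver, 25x173x25; leave alone
Things that resemble listed ones, but are neither listed nor needed, are in the scene too. Leave any purple or turquoise look-alike of the sample_2 alone.

How it is judged:
On the way, in this order (a step that is already met when the one before it is completed fails the run):
1. all five vials are home in the lane while the gate is still open (x of each of sample_0, sample_1, sample_2, sample_3, sample_4 in the frame of sampler above -0.0041 m and y of sample_0 in the frame of sampler between -0.005 and 0.005 m and height (world z) of each of sample_0, sample_1, sample_2, sample_3, sample_4 below 0.014 m and angle between each of sample_0, sample_1, sample_2, sample_3, sample_4's own z axis and vertical below 0.12 rad and linear speed of each of sample_0, sample_1, sample_2, sample_3, sample_4 below 0.02 m/s and y of sample_1 in the frame of sampler between -0.005 and 0.005 m and y of sample_2 in the frame of sampler between -0.005 and 0.005 m and y of sample_3 in the frame of sampler between -0.005 and 0.005 m and y of sample_4 in the frame of sampler between -0.005 and 0.005 m and value of joint gate below 0.8 rad), for 0.2 s.
2. the gate is shut behind the last vial (value of joint gate above 1.47 rad), for 0.2 s.
At the end, for the whole second after the job is handed in: All five vials stand upright in the lane (tilt under 0.12 rad, feet within 4 mm of the lane floor, within 5 mm of the lane's middle), at rest, packed against the stop with at most 3.5 mm of gaps in total, and the gate is shut (at least 1.47 rad) (x of each of sample_0, sample_1, sample_2, sample_3, sample_4 in the frame of sampler above -0.0041 m and y of sample_0 in the frame of sampler between -0.005 and 0.005 m and height (world z) of each of sample_0, sample_1, sample_2, sample_3, sample_4 below 0.014 m and angle between each of sample_0, sample_1, sample_2, sample_3, sample_4's own z axis and vertical below 0.12 rad and linear speed of each of sample_0, sample_1, sample_2, sample_3, sample_4 below 0.02 m/s and y of sample_1 in the frame of sampler between -0.005 and 0.005 m and y of sample_2 in the frame of sampler between -0.005 and 0.005 m and y of sample_3 in the frame of sampler between -0.005 and 0.005 m and y of sample_4 in the frame of sampler between -0.005 and 0.005 m and value of joint gate above 1.47 rad and velocity of joint gate below 0.05 rad/s); the robot touches nothing.
It fails at once if a sample vial is lifted or carried (its foot more than 8 mm above the lane floor) (height (world z) of any of sample_0, sample_1, sample_2, sample_3, sample_4 above 0.018 m).
It fails at once if a sample vial is tipped over (angle between any of sample_0, sample_1, sample_2, sample_3, sample_4's own z axis and vertical above 0.5 rad).
It fails at once if a vial or the gate is squeezed or rammed by the fingers (over 40 N) (contact force between the fingers and sample_0 above 40 N or contact force between the fingers and sample_1 above 40 N or contact force between the fingers and sample_2 above 40 N or contact force between the fingers and sample_3 above 40 N or contact force between the fingers and sample_4 above 40 N or contact force between the fingers and gate above 40 N).
It fails at once if another thing on the bench is pushed about (more than 15 mm) (distance of any of spare_vial, ph_pen, marker, forceps, air_stone, refractometer, scissors, screwdriver from where it was at the start of the episode above 0.015 m).
It also fails if it takes over 51 s, if anything falls off the work surface, if the arm or the gripper's body presses on something with over 40 N, if the wrist force passes 120 N, or if a joint passes its speed limit or range.

ROBOT

A 6-joint arm with a two-finger parallel gripper is mounted at the origin on a cart in front of the work surface, level with it; the furniture and walls round the work are solid. World frame = base frame: x ahead of the robot, y to its left, z up, the work surface at z = 0. Lengths are in m, angles in rad, forces in N, time in s.
With the tool pointing down it reaches from about 0.3 to 0.875 m from the base axis. Payload 6.4 kg.
Tool frame: the origin (TCP) lies on the centre line of the jaws, within the pads' length; the fingertips stand 25 mm ahead of it and the grasp point (between the pads) lies 6 mm ahead of it; z points along the fingers, y is the line along which they close (so a half turn about z gives the same grasp; the last joint's range is limited). The gripper opens to 85 mm and grips with 20 to 120 N. Pads are 22 mm wide; open, the fingers measure 114 mm over their backs; the gripper's body (76 mm by 85 mm) begins 54 mm behind the grasp point. The pads swing forward as they close: fully open they stand 13 mm farther back than shut.
Start: joints at [0.997, 0.181, 1.607, -0, 1.354, -0.206], TCP at [0.207, 0.537, 0.256] pointing down, gripper open.
Joint ranges: [-2.99, 2.99], [-0.89, 2.07], [0.3, 2.58], [-1.14, 4.28], [0, 2.63], [-3.12, 3.12]. Speed limits (rad/s): [2.57, 2.57, 3.01, 3.14, 3.14, 3.14].

INTERFACE

Orientations are given as a unit quaternion [x, y, z, w].
In Python, from plant import robot, eyes gives the robot as it stands.
- The arm moves only by the tool play_rows, never from a script. Its argument "moves" is a list that holds one entry, the list of rows, each a list of 5 numbers: the shift along the tool's x, y, z in m, then the turn about the tool's z in degrees, then the opening, from 0 (shut) to 1 (fully open). A call has 1 to 5 rows; each row shifts and turns the commanded pose from where the row before left it, along the tool's axes as they then stand; what a row does not reach is not made up. A row lasts 1/8 s, in which the tool goes at most 62.5 mm and 10.7 degrees, less where a joint would pass 70% of its speed; a pose out of reach is approached as far as the arm can. A call with a gripper value outside its range is refused whole. The fingers move at their own pace and stop on an object; "force" is the grip in N (left out, the last holds). Time passes only in rows, so rows that do not move let the fingers close. It gives the time, the measured TCP pose, the force, the opening and the grip force at its end, in the units of the state.
- robot.get_obs(): the state, without advancing time (a new reading comes with each control period).
- eyes.capture(name): name is "side" or "top"; returns a dict with "image" (400x640x3 uint8, red, green, blue), "vfov" (degrees; the focal length in pixels is half the picture's height over the tangent of half this angle, whatever the lens; pixels are square), "cx", "cy" (the principal point, pixels), "k1" (the pictures are not rectified: a ray, as slopes to the right and down, at radius r is drawn at 1 + k1 r^2 times it, then the intrinsics apply), "world_from_camera" (4x4, takes a point from camera to world coordinates). Camera axes: x right, y up, looking along -z (the intrinsics and any distortion apply to the point x, -y, -z); pixel columns grow to the right and rows downward; lengths in m; the calibration is good to about 2 mm. A picture is of the moment at which its call begins. There is no depth.
- robot.hand_in(): hands the job in; it is judged then, once.
The state is a dict: "time_s": time; "qpos": joint angles; "joint_velocities": joint speeds; "effort": joint torques, N m; "tcp_pos": TCP position; "ee_rot": TCP orientation; "ft_force": force on the tool from outside, world axes, zero at the start; "torque": the same for the moment, N m; "grip_width": opening from 0.0 (shut) to 1.0 (fully open); "grip_force": force on a finger pad.
Only numpy, scipy, OpenCV 4.12 (cv2) and the standard library are available. Lean on these libraries where they do the work, as an engineer would, in place of code of your own. Each camera call takes 0.05 s, during which the arm holds its last target. There are 200 camera calls.

## Working session

There is one attempt and no reset: what is moved stays moved. The work goes in short steps, Python scripts to look and compute and a tool call to move; the robot and the scene stay as the last step left them, time stands still between calls to the robot, and variables do not carry over. Pictures are saved under pics/ and viewed, at most 10 in all, crops included, and the job is handed in when it is done.

Besides the shell and the picture viewer there is one more tool, called by a JSON object that holds its "name" and its "arguments", one argument or row to a line. play_rows: Moves the arm, as the interface text tells. Its arguments: {"type":"object","properties":{"moves":{"type":"array","items":{"type":"array","items":{"type":"array","items":{"type":"number"}}}},"force":{"type":"number"}},"required":["moves"]}

```bash
mkdir -p pics; cat > h.py <<'E'
import numpy as np, cv2
from plant import robot, eyes
def cam(name,fn=None):
    d=eyes.capture(name)
    if fn: cv2.imwrite('pics/'+fn,d['image'][:,:,::-1])
    h,w=d['image'].shape[:2]; f=h/2/np.tan(np.radians(d['vfov'])/2)
    d['K']=np.array([[f,0,d['cx']],[0,f,d['cy']],[0,0,1.]]); d['D']=np.array([d['k1'],0,0,0,0.])
    return d
def ray(d,px):
    u=cv2.undistortPoints(np.array(px,float).reshape(-1,1,2),d['K'],d['D'])[:,0]
    T=np.array(d['world_from_camera']); r=np.c_[u[:,0],-u[:,1],-np.ones(len(u))]@T[:3,:3].T
    return T[:3,3],r
def onz(d,px,z):
    o,r=ray(d,px); return o+r*((z-o[2])/r[:,2])[:,None]
def proj(d,P):
    T=np.linalg.inv(np.array(d['world_from_camera'])); p=np.atleast_2d(P)@T[:3,:3].T+T[:3,3]
    p=p*[1,-1,-1]
    return cv2.projectPoints(p,np.zeros(3),np.zeros(3),d['K'],d['D'])[0][:,0]
E
python3 - <<'E'
from h import *
for n in('top','side'):
    d=cam(n,n+'0.png'); print(n,d['vfov'],d['k1'],np.round(d['world_from_camera'],3).tolist())
print(robot.get_obs())
E
```

```text
top 51.19615422452407 -0.06381727542520628 [[-0.027, 0.984, -0.176, 0.322], [-0.999, -0.03, -0.014, 0.067], [-0.02, 0.176, 0.984, 1.117], [0.0, 0.0, 0.0, 1.0]]
side 57.26070029528451 0.0029766953323925906 [[1.0, -0.001, 0.006, 0.551], [0.006, 0.515, -0.857, -0.841], [-0.002, 0.857, 0.515, 0.621], [0.0, 0.0, 0.0, 1.0]]
{'time_s': 0.1, 'qpos': array([ 9.96659613e-01,  1.81458477e-01,  1.60792422e+00, -1.40503393e-05,
        1.35377949e+00, -2.06295803e-01]), 'joint_velocities': array([ 0.00030391,  0.00045445, -0.00232126, -0.00074375, -0.00050855,
       -0.00073882]), 'effort': array([-5.50282803e-04, -4.45876765e+01, -3.52238846e+01, -4.32856596e-04,
        3.94234565e-03, -3.81568850e-05]), 'tcp_pos': array([0.20650108, 0.53614719, 0.25547102]), 'ee_rot': array([ 1.82883754e-01,  9.83134231e-01, -7.28381301e-04, -2.92172125e-04]), 'ft_force': array([ 0.02224491, -0.10794562, -0.80442076]), 'torque': array([-0.0234843 ,  0.03328231, -0.02417877]), 'grip_force': 0.0, 'grip_width': 1.0016441545743835}
```

View pics/top0.png

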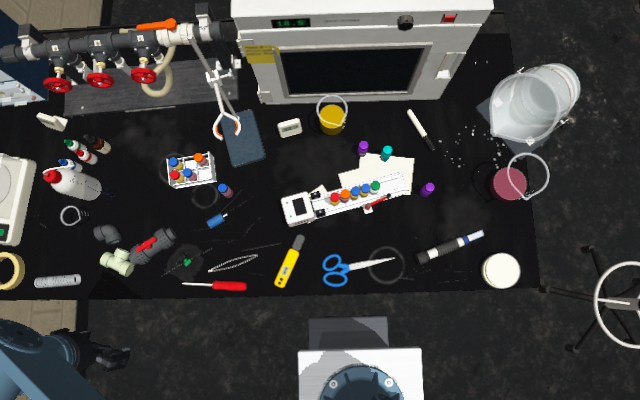

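View pics/side0.png

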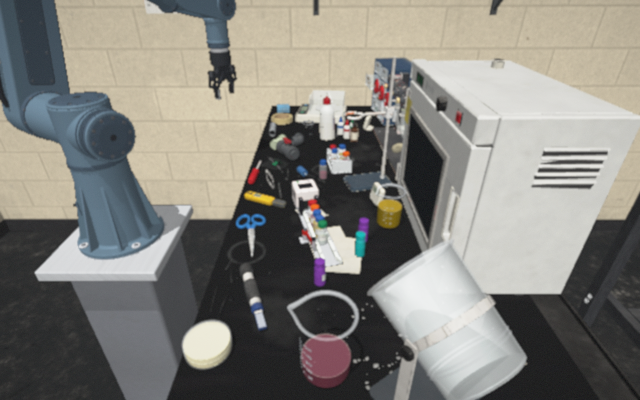

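The top view shows the sampler from its reader (298,207) to its rear (410,183), with five capped vials at about (335–376, 186–198) and the red gate near (377,202). These could be mistaken for it: the vial rack at (190,168), the spare blue vial at (225,190), purple vials at (363,148) and (428,189), and a turquoise vial at (387,153). The row inside the white lane matches the description, so I'll check it in a close crop.

```bash
python3 - <<'E'
import cv2,numpy as np
a=cv2.imread('pics/top0.png')[135:235,270:440]; b=cv2.imread('pics/side0.png')[170:280,270:380]
a=cv2.resize(a,None,fx=4.6,fy=4.6,interpolation=cv2.INTER_CUBIC)
cv2.imwrite('pics/ca.png',a); cv2.imwrite('pics/cb.png',cv2.resize(b,None,fx=5.4,fy=5.4,interpolation=cv2.INTER_CUBIC))
E
```

```text
(no output)
```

View pics/ca.png

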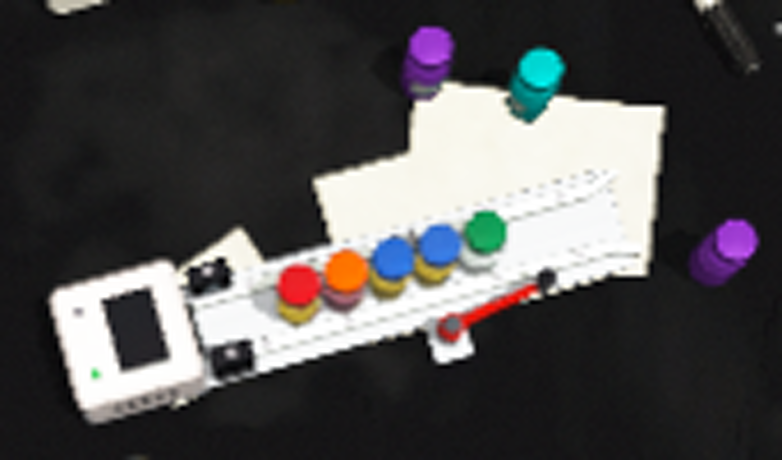

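View pics/cb.png

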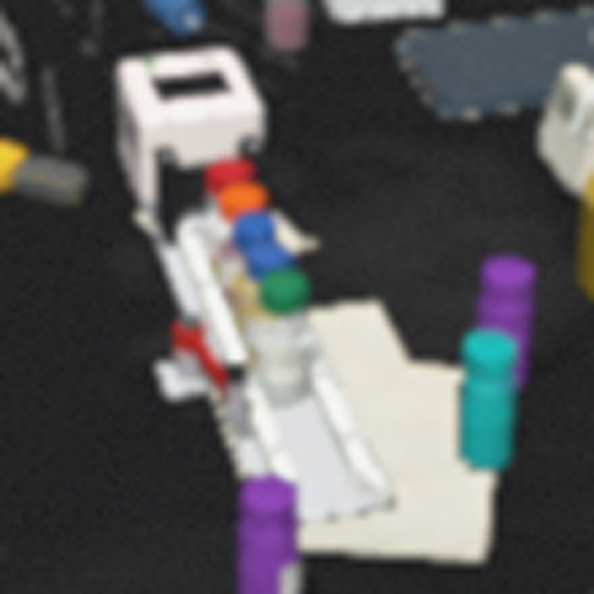

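The crop shows, from the reader back, red, orange, blue, blue and green caps in the lane. The gate is open, with its pivot at (452,328) and pin cap at (544,278) in crop pixels. The purple and turquoise look-alikes are outside the lane. Now I'll measure positions.

```bash
cat > meas.py <<'E'
from h import *
H={'red':((0,7),),'orange':((8,16),),'green':((60,85),),'blue':((100,118),)}
def caps(d,box):
    x0,y0,x1,y1=box; im=d['image'][y0:y1,x0:x1]; hsv=cv2.cvtColor(im,cv2.COLOR_RGB2HSV)
    out=[]
    for c,((a,b),) in H.items():
        m=((hsv[...,0]>=a)&(hsv[...,0]<=b)&(hsv[...,1]>130)&(hsv[...,2]>70)).astype(np.uint8)
        n,l,s,ct=cv2.connectedComponentsWithStats(m,connectivity=4)
        for i in range(1,n):
            if s[i,4]>12: out.append((c,(ct[i]+[x0,y0]).round(2).tolist(),s[i].tolist()))
    return out
E
python3 - <<'E'
from meas import *
t=cam('top');s=cam('side')
for c in caps(t,(325,165,400,220)): print('top',c,onz(t,c[1],.078).round(4), onz(t,c[1],.0385).round(4))
for c in caps(s,(290,190,340,260)): print('side',c,onz(s,c[1],.072).round(4), onz(s,c[1],.0385).round(4))
tp=lambda x,y:(x/4.6+270-.4,y/4.6+135-.4)
print('pin',onz(t,[tp(545,278)],.0535),'piv',onz(t,[tp(452,326)],.04))
# reader top rear corners & lane rear
print('reader top',onz(t,[tp(52,298),tp(163,262),tp(203,378),tp(95,422)],.078))
print('rail ends',onz(t,[tp(612,172),tp(640,250)],.024))
sp=lambda x,y:(x/5.4+270-.4,y/5.4+170-.4)
print('side rail rear',onz(s,[sp(390,500),sp(298,468)],.024), 'reader',onz(s,[sp(118,62),sp(236,48),sp(264,105),sp(136,130)],.078))
E
```

```text
top ('red', [377.15, 201.26], [45, 32, 17, 10, 46]) [[ 0.5214 -0.0556  0.078 ]] [[ 0.529  -0.0603  0.0385]]
top ('orange', [344.82, 193.51], [15, 24, 10, 10, 68]) [[0.5439 0.0255 0.078 ]] [[0.5524 0.0239 0.0385]]
top ('green', [375.15, 184.95], [46, 16, 9, 9, 62]) [[ 0.5639 -0.0526  0.078 ]] [[ 0.5731 -0.0572  0.0385]]
top ('blue', [365.22, 187.83], [36, 19, 9, 9, 60]) [[ 0.5571 -0.027   0.078 ]] [[ 0.5661 -0.0305  0.0385]]
top ('blue', [355.13, 190.82], [26, 22, 9, 9, 62]) [[ 0.5501 -0.001   0.078 ]] [[ 0.5588 -0.0036  0.0385]]
side ('red', [312.69, 203.69], [19, 12, 9, 5, 13]) [[0.5381 0.0456 0.072 ]] [[0.5373 0.0997 0.0385]]
side ('red', [306.13, 234.44], [12, 40, 10, 11, 39]) [[ 0.5233 -0.1008  0.072 ]] [[ 0.5216 -0.0556  0.0385]]
side ('orange', [314.53, 206.06], [21, 14, 9, 6, 36]) [[0.5434 0.0329 0.072 ]] [[0.5429 0.0863 0.0385]]
side ('green', [322.5, 223.12], [29, 30, 8, 7, 50]) [[ 0.5649 -0.0511  0.072 ]] [[ 0.5657 -0.0029  0.0385]]
side ('blue', [317.79, 215.09], [24, 20, 11, 11, 67]) [[ 0.5525 -0.0131  0.072 ]] [[0.5526 0.0375 0.0385]]
pin [[ 0.54167653 -0.08771002  0.0535    ]] piv [[ 0.51818489 -0.03519173  0.04      ]]
reader top [[0.5337568  0.18849079 0.078     ]
 [0.55218916 0.12661763 0.078     ]
 [0.48646065 0.10594002 0.078     ]
 [0.46388976 0.16556439 0.078     ]]
rail ends [[ 0.61007267 -0.13484201  0.024     ]
 [ 0.56274207 -0.14825304  0.024     ]]
side rail rear [[ 0.61153223 -0.14968813  0.024     ]
 [ 0.57008637 -0.12740966  0.024     ]] reader [[0.47019793 0.1702329  0.078     ]
 [0.5384318  0.18770485 0.078     ]
 [0.55471466 0.11970913 0.078     ]
 [0.48480569 0.09185114 0.078     ]]
```

{"name": "play_rows", "arguments": {
  "moves": [
    [[-0.0386, -0.0311, 0, 0, 0], [-0.0386, -0.0311, 0, 0, 0], [-0.0386, -0.0311, 0, 0, 0], [-0.0386, -0.0311, 0, 0, 0], [-0.0386, -0.0311, 0, 0, 0]]
  ]
}}

```text
time_s: 0.82
tcp_pos: [0.3314, 0.3206, 0.2563]
ee_rot: [0.183, 0.983, 0.0, 0.0]
ft_force: [0.6, -0.6, -0.3]
grip_width: 0.001
grip_force: 0.0
```

{"name": "play_rows", "arguments": {
  "moves": [
    [[-0.0386, -0.0311, 0, 0, 0], [-0.0386, -0.0311, 0, 0, 0], [-0.0386, -0.0311, 0, 0, 0], [-0.0386, -0.0311, 0, 0, 0], [-0.0386, -0.0311, 0, 0, 0]]
  ]
}}

```text
time_s: 1.45
tcp_pos: [0.4557, 0.106, 0.2564]
ee_rot: [0.183, 0.983, 0.0, 0.0]
ft_force: [0.7, 0.8, -0.4]
grip_width: -0.005
grip_force: 0.0
```

{"name": "play_rows", "arguments": {
  "moves": [
    [[-0.0386, -0.0311, 0, 0, 0], [-0.0386, -0.0311, 0, 0, 0], [-0.0386, -0.0311, 0, 0, 0], [-0.0386, -0.0311, 0, 0, 0], [-0.0386, -0.0311, 0, 0, 0]]
  ]
}}

```text
time_s: 2.08
tcp_pos: [0.5799, -0.1084, 0.2561]
ee_rot: [0.183, 0.983, 0.0, -0.0]
ft_force: [0.7, 0.2, -0.2]
grip_width: 0.001
grip_force: 0.0
```

{"name": "play_rows", "arguments": {
  "moves": [
    [[0, 0, 0.01, 10.5, 0], [0, 0, 0.02, 10.5, 0], [0, 0, 0.02, 10.5, 0], [0, 0, 0.02, 10.5, 0], [0, 0, 0.01, 10.5, 0]]
  ]
}}

```text
time_s: 2.7
tcp_pos: [0.5785, -0.1066, 0.1746]
ee_rot: [0.601, 0.799, -0.0, -0.001]
ft_force: [-0.2, -0.0, -0.2]
grip_width: -0.002
grip_force: 0.0
```

{"name": "play_rows", "arguments": {
  "moves": [
    [[0, 0, 0.025, 1.7, 0], [0, 0, 0.03, 0, 0], [0, 0, 0.03, 0, 0], [0, 0, 0.025, 0, 0], [0, 0, 0.0126, 0, 0]]
  ]
}}

```text
time_s: 3.32
tcp_pos: [0.5783, -0.1065, 0.0519]
ee_rot: [0.611, 0.792, -0.0, -0.001]
ft_force: [0.2, 0.2, 0.7]
grip_width: -0.003
grip_force: 0.0
```

```bash
python3 - <<'E'
from meas import *
print(robot.get_obs()['tcp_pos'],robot.get_obs()['ft_force'])
t=cam('top');s=cam('side')
for c in caps(t,(325,165,400,220)): print('top',c,onz(t,c[1],.078).round(4))
a=t['image'][140:230,300:430,::-1]; b=s['image'][170:280,260:380,::-1]
a=cv2.resize(a,(520,360),interpolation=3); b=cv2.resize(b,(393,360),interpolation=3)
cv2.imwrite('pics/c2.png',cv2.resize(np.hstack([a,b]),(799,315)))
E
```

```text
[ 0.57826626 -0.10653301  0.05194075] [0.20009253 0.16707327 0.66348499]
top ('orange', [344.52, 194.04], [16, 24, 9, 10, 54]) [[0.5426 0.0263 0.078 ]]
top ('blue', [364.98, 187.61], [36, 19, 9, 9, 57]) [[ 0.5577 -0.0264  0.078 ]]
top ('blue', [355.13, 190.82], [26, 22, 9, 9, 62]) [[ 0.5501 -0.001   0.078 ]]
```

View pics/c2.png

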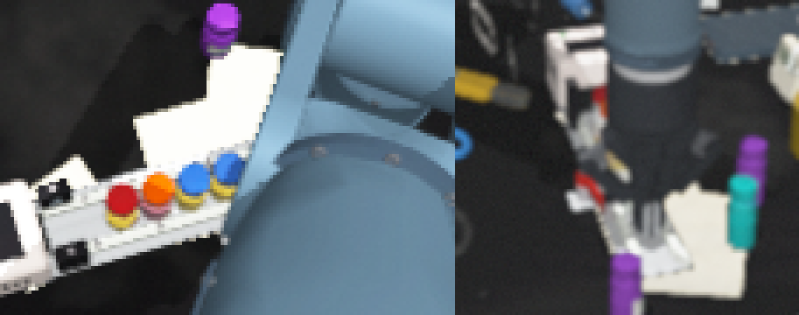

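The fingertips sit inside the lane behind the green vial, just clear of the rails. I'll push now.

{"name": "play_rows", "arguments": {
  "moves": [
    [[0.007, 0, 0, 0, 0], [0.007, 0, 0, 0, 0], [0.006, 0, 0, 0, 0], [0.004, 0, 0, 0, 0], [0.003, 0, 0, 0, 0]]
  ]
}}

```text
time_s: 4.05
tcp_pos: [0.5725, -0.0805, 0.0539]
ee_rot: [0.611, 0.792, 0.0, 0.0]
ft_force: [0.2, 0.6, -0.7]
grip_width: 0.001
grip_force: 0.0
```

{"name": "play_rows", "arguments": {
  "moves": [
    [[0.003, 0, 0, 0, 0], [0.003, 0, 0, 0, 0], [0.003, 0, 0, 0, 0], [0.003, 0, 0, 0, 0], [0.003, 0, 0, 0, 0]]
  ]
}}

```text
time_s: 4.68
tcp_pos: [0.5686, -0.0662, 0.0537]
ee_rot: [0.611, 0.792, -0.0, 0.0]
ft_force: [0.9, -1.7, -0.3]
grip_width: 0.0
grip_force: 0.5
```

{"name": "play_rows", "arguments": {
  "moves": [
    [[0.003, 0, 0, 0, 0], [0.003, 0, 0, 0, 0], [0.003, 0, 0, 0, 0], [0.003, 0, 0, 0, 0], [0.003, 0, 0, 0, 0]]
  ]
}}

```text
time_s: 5.3
tcp_pos: [0.5648, -0.0516, 0.0537]
ee_rot: [0.611, 0.792, 0.0, 0.0]
ft_force: [0.1, -1.2, 0.1]
grip_width: 0.001
grip_force: 0.5
```

```bash
python3 - <<'E'
from meas import *
t=cam('top')
for c in caps(t,(300,165,400,220)): print('top',c,onz(t,c[1],.078).round(4))
E
```

```text
top ('blue', [342.8, 193.0], [42, 25, 3, 7, 15]) [[0.5454 0.0306 0.078 ]]
```

{"name": "play_rows", "arguments": {
  "moves": [
    [[0.003, 0, 0, 0, 0], [0.003, 0, 0, 0, 0], [0.003, 0, 0, 0, 0], [0.003, 0, 0, 0, 0], [0.003, 0, 0, 0, 0]]
  ]
}}

```text
time_s: 5.98
tcp_pos: [0.561, -0.0371, 0.0537]
ee_rot: [0.611, 0.792, 0.0, 0.0]
ft_force: [0.8, -1.2, 0.9]
grip_width: -0.0
grip_force: 0.5
```

{"name": "play_rows", "arguments": {
  "moves": [
    [[0.002, 0, 0, 0, 0], [0.001, 0, 0, 0, 0], [0.001, 0, 0, 0, 0], [0.001, 0, 0, 0, 0]]
  ]
}}

```text
time_s: 6.48
tcp_pos: [0.5597, -0.0325, 0.0537]
ee_rot: [0.611, 0.792, -0.0, 0.0]
ft_force: [0.3, -2.4, 0.2]
grip_width: 0.001
grip_force: 0.5
```

```bash
python3 - <<'E'
from meas import *
t=cam('top')
for c in caps(t,(300,165,400,220)): print('top',c,onz(t,c[1],.078).round(4))
E
```

```text
top ('orange', [325.53, 199.16], [24, 30, 6, 9, 19]) [[0.5308 0.0749 0.078 ]]
```

{"name": "play_rows", "arguments": {
  "moves": [
    [[0.001, 0, 0, 0, 0], [0.0005, 0, 0, 0, 0]]
  ]
}}

```text
time_s: 6.78
tcp_pos: [0.5593, -0.031, 0.0537]
ee_rot: [0.611, 0.792, 0.0, 0.0]
ft_force: [1.4, -1.8, 0.1]
grip_width: 0.001
grip_force: 0.6
```

{"name": "play_rows", "arguments": {
  "moves": [
    [[0.0005, 0, 0, 0, 0], [0.0005, 0, 0, 0, 0]]
  ]
}}

```text
time_s: 7.02
tcp_pos: [0.5594, -0.0306, 0.0538]
ee_rot: [0.611, 0.792, -0.0, 0.001]
ft_force: [0.8, -5.6, -0.8]
grip_width: -0.002
grip_force: 2.5
```

{"name": "play_rows", "arguments": {
  "moves": [
    [[0.0005, 0, 0, 0, 0], [0.0005, 0, 0, 0, 0]]
  ]
}}

```text
time_s: 7.28
tcp_pos: [0.5596, -0.0303, 0.0541]
ee_rot: [0.611, 0.792, -0.0, 0.001]
ft_force: [2.1, -8.5, -0.2]
grip_width: -0.002
grip_force: 4.0
```

The force climbed to 8.5 N, so the row is against the stop. I'll back off, lift, and move to the gate's outer side.

{"name": "play_rows", "arguments": {
  "moves": [
    [[-0.002, 0, 0, 0, 0], [-0.01, 0, 0, 0, 0], [-0.015, 0, 0, 0, 0], [-0.005, 0, -0.01, 0, 0], [0, 0, -0.03, 0, 0]]
  ]
}}

```text
time_s: 7.9
tcp_pos: [0.5658, -0.0605, 0.093]
ee_rot: [0.611, 0.792, -0.001, -0.002]
ft_force: [0.9, -0.4, 1.4]
grip_width: -0.001
grip_force: 0.0
```

{"name": "play_rows", "arguments": {
  "moves": [
    [[0, 0, -0.04, 10, 0], [0, 0, -0.03, 10, 0], [0, 0, 0, 10, 0], [0, 0, 0, 10, 0], [0, 0, 0, 10, 0]]
  ]
}}

```text
time_s: 8.52
tcp_pos: [0.5671, -0.0603, 0.1646]
ee_rot: [0.889, 0.457, 0.0, 0.0]
ft_force: [-0.4, -0.1, 0.2]
grip_width: 0.007
grip_force: 0.0
```

{"name": "play_rows", "arguments": {
  "moves": [
    [[-0.02, 0, 0, 10, 0], [-0.02, 0, 0, 10, 0], [-0.02, 0, 0, 10, 0], [-0.02, 0, 0, 0, 0], [-0.02, 0, 0, 0, 0]]
  ]
}}

```text
time_s: 9.15
tcp_pos: [0.488, -0.1191, 0.1644]
ee_rot: [0.977, 0.214, 0.0, 0.0]
ft_force: [-0.2, 0.0, -0.3]
grip_width: 0.0
grip_force: 0.0
```

```bash
python3 - <<'E'
from meas import *
o=robot.get_obs(); print(o['tcp_pos'],o['ee_rot'],o['qpos'])
t=cam('top');s=cam('side')
for c in caps(t,(300,165,400,220)): print('top',c,onz(t,c[1],.078).round(4))
a=t['image'][140:230,300:430,::-1]; b=s['image'][170:280,260:380,::-1]
a=cv2.resize(a,(520,360),interpolation=3); b=cv2.resize(b,(393,360),interpolation=3)
cv2.imwrite('pics/c3.png',cv2.resize(np.hstack([a,b]),(799,315)))
E
```

```text
[ 0.48797393 -0.11910213  0.16441334] [9.76858156e-01 2.13887901e-01 3.07833133e-04 1.16651483e-04] [-4.76249196e-01  1.24730130e-01  1.87071932e+00  2.33920132e-04
  1.14552026e+00  6.63344178e-01]
top ('red', [377.16, 201.36], [70, 32, 17, 10, 45]) [[ 0.5211 -0.0556  0.078 ]]
top ('orange', [327.35, 198.76], [23, 30, 10, 9, 63]) [[0.5317 0.0703 0.078 ]]
top ('green', [357.53, 189.93], [54, 21, 8, 9, 57]) [[ 0.5523 -0.0072  0.078 ]]
top ('blue', [347.5, 192.86], [44, 24, 8, 9, 58]) [[0.5454 0.0186 0.078 ]]
top ('blue', [337.5, 195.86], [34, 27, 8, 9, 58]) [[0.5384 0.0443 0.078 ]]
```

View pics/c3.png

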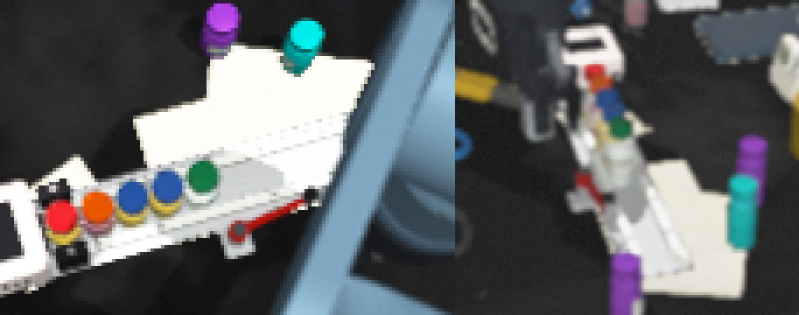

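All five vials stand evenly spaced and packed against the reader, and the gate pin is unmoved at about (389,195) in the full picture. Next is the approach to the gate's outer side.

{"name": "play_rows", "arguments": {
  "moves": [
    [[0.0275, -0.0137, 0.02, 0.8, 0], [0, 0, 0.035, 0, 0], [0, 0, 0.035, 0, 0], [0, 0, 0.0205, 0, 0], [0, 0, 0, 0, 0]]
  ]
}}

```text
time_s: 9.88
tcp_pos: [0.507, -0.0939, 0.052]
ee_rot: [0.978, 0.207, -0.001, -0.001]
ft_force: [0.2, -0.4, 0.1]
grip_width: 0.004
grip_force: 0.0
```

```bash
cat > g.py <<'E'
from meas import *
o=robot.get_obs(); p=o['tcp_pos'][:2]; q=o['ee_rot']
P=np.array([.519,-.0353]); v=np.array([2*q[0]**2-1,2*q[0]*q[1]]); u=np.array([v[1],-v[0]])
print('z',o['tcp_pos'][2],'heading',np.degrees(np.arctan2(v[1],v[0])),'theta tool deg',np.degrees(np.arctan2(v[1],v[0]))-14.35,'r',(p-P)@u,'d',-(p-P)@v,o['ft_force'],o['time_s'])
E
python3 g.py; python3 - <<'E'
from h import *
s=cam('side'); t=cam('top')
a=t['image'][140:230,300:430,::-1]; b=s['image'][170:280,260:380,::-1]
a=cv2.resize(a,(520,360),interpolation=3); b=cv2.resize(b,(393,360),interpolation=3)
cv2.imwrite('pics/c4.png',cv2.resize(np.hstack([a,b]),(799,315)))
E
```

```text
z 0.051967029415285554 heading 23.92300475836328 theta tool deg 9.57300475836328 r 0.04873932011370165 d 0.03473971550363028 [ 0.22776526 -0.42627516  0.06683623] 9.875
```

View pics/c4.png

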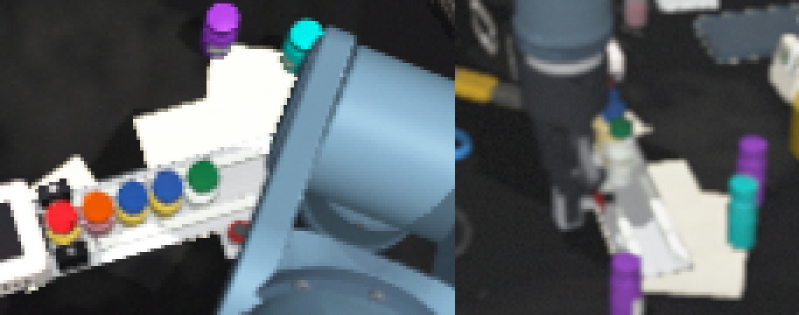

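The fingers are on the gate's outer side, level with the arm, and the vials are undisturbed. Now I'll sweep it shut.

{"name": "play_rows", "arguments": {
  "moves": [
    [[0.005, 0, 0, 0, 0], [0.005, 0, 0, 0, 0], [0.004, 0, 0, 0, 0], [0.003, 0, 0, 0, 0], [0, 0, 0, 0, 0]]
  ]
}}

```text
time_s: 10.6
tcp_pos: [0.5234, -0.0876, 0.0532]
ee_rot: [0.978, 0.207, 0.0, 0.0]
ft_force: [0.5, 0.7, -1.3]
grip_width: -0.002
grip_force: 0.0
```

{"name": "play_rows", "arguments": {
  "moves": [
    [[0.0044, 0.0014, 0, -5, 0], [0.0044, 0.0014, 0, -5, 0], [0.0044, 0.0014, 0, -5, 0], [0.0044, 0.0014, 0, -5, 0], [0.0044, 0.0014, 0, -5, 0]]
  ]
}}

```text
time_s: 11.22
tcp_pos: [0.5448, -0.0812, 0.0529]
ee_rot: [0.91, 0.415, -0.0, -0.0]
ft_force: [-1.1, -0.2, 1.0]
grip_width: 0.0
grip_force: 0.4
```

```bash
python3 g.py
```

```text
z 0.05293762309089804 heading 49.08634960392401 theta tool deg 34.73634960392401 r 0.04959435037203393 d 0.017774080845934 [-1.08303568 -0.15603361  1.0112613 ] 11.225
```

{"name": "play_rows", "arguments": {
  "moves": [
    [[0.0044, 0.0013, 0, -5, 0], [0.0044, 0.0013, 0, -5, 0], [0.0044, 0.0013, 0, -5, 0], [0.0044, 0.0013, 0, -5, 0], [0.0044, 0.0013, 0, -5, 0]]
  ]
}}

```text
time_s: 11.85
tcp_pos: [0.5618, -0.066, 0.053]
ee_rot: [0.798, 0.602, -0.0, -0.0]
ft_force: [-0.8, -0.6, -0.4]
grip_width: 0.002
grip_force: 0.3
```

{"name": "play_rows", "arguments": {
  "moves": [
    [[0.0044, 0.0013, 0, -5, 0], [0.0044, 0.0013, 0, -5, 0], [0.0044, 0.0013, 0, -5, 0], [0.0026, 0.0008, 0, -3, 0], [0, 0, 0, 0, 0]]
  ]
}}

```text
time_s: 12.48
tcp_pos: [0.5691, -0.0511, 0.0531]
ee_rot: [0.695, 0.719, -0.0, -0.0]
ft_force: [0.4, 0.4, 0.2]
grip_width: 0.003
grip_force: 0.0
```

```bash
python3 g.py
```

```text
z 0.05308037282740903 heading 91.90723468156887 theta tool deg 77.55723468156887 r 0.049526237813358125 d 0.0174423249149581 [0.35303732 0.42354409 0.23922268] 12.475
```

{"name": "play_rows", "arguments": {
  "moves": [
    [[0.0018, 0.0005, 0, -2, 0], [0.0018, 0.0005, 0, -2, 0], [0.0018, 0.0005, 0, -2, 0], [0.0018, 0.0005, 0, -2, 0], [0.0018, 0.0005, 0, -2, 0]]
  ]
}}

```text
time_s: 13.1
tcp_pos: [0.5708, -0.0418, 0.0532]
ee_rot: [0.629, 0.777, 0.0, 0.0]
ft_force: [-0.2, -0.4, -0.1]
grip_width: 0.001
grip_force: 0.2
```

{"name": "play_rows", "arguments": {
  "moves": [
    [[0.001, 0.0002, 0, -1, 0], [0.0005, 0, 0, 0, 0]]
  ]
}}

```text
time_s: 13.35
tcp_pos: [0.5706, -0.0403, 0.0532]
ee_rot: [0.623, 0.782, 0.0, -0.0]
ft_force: [-0.2, 0.3, 0.7]
grip_width: 0.002
grip_force: 0.2
```

{"name": "play_rows", "arguments": {
  "moves": [
    [[0.0005, 0, 0, 0, 0], [0.0003, 0, 0, 0, 0]]
  ]
}}

```text
time_s: 13.6
tcp_pos: [0.5704, -0.0397, 0.0532]
ee_rot: [0.623, 0.782, -0.0, -0.0]
ft_force: [0.6, -1.0, -0.4]
grip_width: -0.002
grip_force: 0.2
```

```bash
python3 g.py
```

```text
z 0.053179414183289656 heading 102.91870332887555 theta tool deg 88.56870332887556 r 0.049141550643653074 d 0.01575732512452221 [ 0.55038434 -0.99732734 -0.42010164] 13.6
```

{"name": "play_rows", "arguments": {
  "moves": [
    [[0.0005, 0, 0, 0, 0], [0.0005, 0, 0, 0, 0]]
  ]
}}

```text
time_s: 13.85
tcp_pos: [0.5704, -0.039, 0.0533]
ee_rot: [0.623, 0.782, -0.0, 0.0]
ft_force: [0.9, -2.6, -0.4]
grip_width: 0.002
grip_force: 1.2
```

{"name": "play_rows", "arguments": {
  "moves": [
    [[0.0005, 0, 0, 0, 0], [0.0005, 0, 0, 0, 0]]
  ]
}}

```text
time_s: 14.1
tcp_pos: [0.5703, -0.0385, 0.0533]
ee_rot: [0.623, 0.782, -0.0, 0.001]
ft_force: [0.8, -6.3, -1.6]
grip_width: 0.002
grip_force: 2.8
```

{"name": "play_rows", "arguments": {
  "moves": [
    [[0.0004, 0, 0, 0, 0], [0.0004, 0, 0, 0, 0]]
  ]
}}

```text
time_s: 14.35
tcp_pos: [0.5703, -0.0382, 0.0534]
ee_rot: [0.623, 0.782, -0.0, 0.001]
ft_force: [1.5, -7.7, -1.5]
grip_width: -0.0
grip_force: 3.7
```

The force rose to about 8 N, so the gate is at its hard end. I'll back off, lift clear and verify.

{"name": "play_rows", "arguments": {
  "moves": [
    [[-0.002, 0, 0, 0, 0], [-0.01, 0, 0, 0, 0], [-0.015, 0, 0, 0, 0], [-0.005, 0, -0.02, 0, 0], [0, 0, -0.04, 0, 0]]
  ]
}}

```text
time_s: 14.98
tcp_pos: [0.5757, -0.0689, 0.112]
ee_rot: [0.623, 0.782, -0.001, -0.002]
ft_force: [0.6, 0.6, 0.8]
grip_width: 0.002
grip_force: 0.0
```

{"name": "play_rows", "arguments": {
  "moves": [
    [[0, 0, -0.05, 0, 0], [-0.03, 0.0, -0.02, 0, 0], [-0.04, -0.03, 0, 0, 0], [-0.04, -0.03, 0, 0, 0], [0, 0, 0, 0, 0]]
  ]
}}

```text
time_s: 15.6
tcp_pos: [0.542, -0.1924, 0.1833]
ee_rot: [0.625, 0.781, -0.0, 0.0]
ft_force: [1.0, 0.7, -0.2]
grip_width: 0.001
grip_force: 0.0
```

```bash
python3 - <<'E'
from meas import *
o=robot.get_obs(); print(o['tcp_pos'])
s=cam('side'); t=cam('top')
for c in caps(t,(300,165,400,220)): print('top',c,onz(t,c[1],.078).round(4))
a=t['image'][160:225,310:380,::-1]; b=s['image'][185:255,285:345,::-1]
a=cv2.resize(a,(420,390),interpolation=3); b=cv2.resize(b,(334,390),interpolation=3)
cv2.imwrite('pics/c5.png',np.hstack([a,b]))
E
```

```text
[ 0.54197028 -0.19238189  0.18334139]
top ('red', [364.88, 195.66], [62, 21, 8, 18, 32]) [[ 0.5368 -0.0252  0.078 ]]
top ('orange', [327.29, 198.53], [23, 30, 10, 9, 58]) [[0.5323 0.0704 0.078 ]]
top ('green', [357.53, 190.07], [54, 21, 8, 9, 59]) [[ 0.5519 -0.0072  0.078 ]]
top ('blue', [347.5, 192.86], [44, 24, 8, 9, 58]) [[0.5454 0.0186 0.078 ]]
top ('blue', [337.44, 195.82], [34, 27, 8, 9, 57]) [[0.5385 0.0444 0.078 ]]
```

View pics/c5.png

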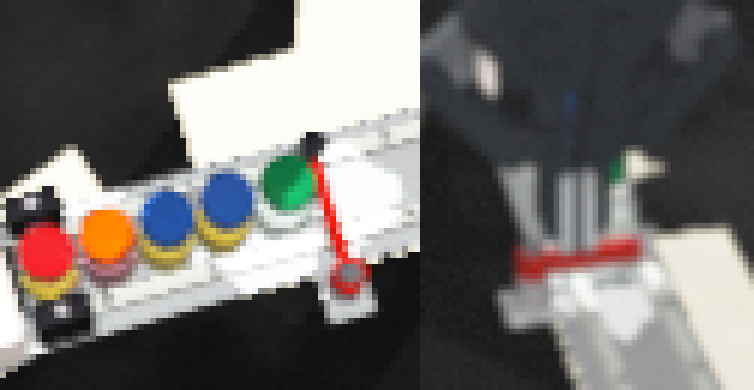

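The gate now lies straight across the lane, from its pivot at (350,274) to its pin at (313,145) in crop pixels, behind the green vial. The five vials are upright and packed. One numeric check of the gate angle, then hand-in.

```bash
python3 - <<'E'
from h import *
t=cam('top'); f=lambda x,y:(x/6+310-.4,y/6+160-.4)
p=onz(t,[f(313,145)],.0535)[0][:2]
P=np.array([.519,-.0353]); v=p-P; print(p,np.hypot(*v)); a=np.arctan2(v[1],v[0])+np.radians(75.65); print('theta',a)
if a>1.49: print(robot.hand_in())
E
```

```text
[ 0.57382987 -0.02067702] 0.05674632970609963
theta 1.580972525734405
the job is handed in; nothing more can be done
None
```

The five vials are packed upright against the stop and the red gate is shut behind them, measured at about 1.58 rad, though hand-in returned no verdict. The job was handed in at about 16 s of the 51 s, and the arm touched nothing else that I could see.

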